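# Transfer a row of reagent bottles in reverse order

## Robot

A 6-joint arm with a two-finger parallel gripper is mounted at the origin on the work surface. World frame = base frame: x ahead of the robot, y to its left, z up, the work surface at z = 0. Lengths are in m, angles in degrees, forces in N, time in s.
With the tool pointing down it reaches from about 0.25 to 0.725 m from the base axis. Payload 4 kg.
Tool frame: the origin (TCP) lies midway between the tips of the shut fingers; the grasp point (between the pads) lies 19 mm behind it (hold_point_z is the distance from the TCP to the grasp point, in m); x points along the fingers, y is the direction in which the jaws open and shut, and the axes are right-handed (so a half turn about x gives the same grasp; the last joint's range is limited). The gripper opens to 85 mm and grips with 20 to 120 N. Pads are 22 mm wide; open, the fingers measure 114 mm over their backs; the gripper's body (76 mm by 85 mm) begins 54 mm behind the grasp point. The pads swing forward as they close: fully open they stand 13 mm farther back than shut.
Start: joints at [68.927, 13.785, 0.286, 76.501, 0, 90], TCP at [0.18, 0.467, 0.231] pointing down, gripper open.
Joint ranges: [-155.79, 155.79], [-60.16, 107.12], [-62.33, 73.08], [-114, 123.19], [-81.49, 82.49], [-180, 180]. Speed limits (degrees/s): [159.86, 159.86, 180, 180, 180, 180].

## Interface

Orientations are given as a 3x3 rotation matrix whose columns are the frame's x, y, z axes.
In Python, from station import read_state, get_image, job_done, hold_point_z gives the robot as it stands.
- The arm moves only by the tool move_arm, never from a script. Its argument "motion" is a list of rows, each a list of 6 numbers: the shift along the tool's x, y, z in mm, then the turn, a rotation vector about the tool's x, y, z in units of 10 degrees (1.0 is 10 degrees). In form: [[tx, ty, tz, ax, ay, az], ...]. A call has 1 to 20 rows; each row is the pose to reach, as a shift and turn from the pose measured when the call began, along the tool's axes at that moment; what a row does not reach only later rows make up. A row lasts 1/8 s, in which the tool goes at most 62.5 mm and 10.7 degrees, less where a joint would pass 70% of its speed; a pose out of reach is approached as far as the arm can. A call with a gripper value outside its range is refused whole. "fingers" is the gripper command: -1 is fully open, 1 is shut, values between are in proportion, set as the call begins (left out, the last holds). The fingers move at their own pace and stop on an object; "force" is the grip in N (left out, the last holds). Time passes only in rows, so rows that repeat a pose let the fingers close. It gives the time, the measured TCP pose, the force and the opening at its end, in the units of the state.
- read_state(): the state, without advancing time (a new reading comes with each control period).
- get_image(name): name is "scene" or "top" or "wrist"; returns a dict with "pixels" (480x640x3 uint8, red, green, blue), "range_z" (480x640 float32, m along the optical axis (not along the pixel's ray), 0 where there is no reading), "fx", "fy", "cx", "cy" (pixels), "origin" and "rotation" of the camera in the world. Camera axes: x right, y down, z forward; pixel columns grow to the right and rows downward; lengths in m; the calibration is good to about 2 mm. A picture is of the moment at which its call begins.
- job_done(): hands the job in, once; it reports no verdict.
The state is a dict: "t": time; "joint_pos": joint angles; "qvel": joint speeds; "effort": joint torques, N m; "eef_pos": TCP position; "eef_rot": TCP orientation; "force": force on the tool from outside, world axes, zero at the start; "torque": the same for the moment, N m; "width": finger opening in m.
Only numpy, scipy, OpenCV 4.12 (cv2) and the standard library are available. Lean on these libraries where they do the work, as an engineer would, in place of code of your own. Each camera call takes 0.05 s, during which the arm holds its last target.

## Task

Move the four reagent bottles from the wooden board into the white bottle tray, one to a bay, with the row reversed as you see it from the robot: the bottle now at the left end of the board goes into the tray's right-hand end bay, the next one into the bay beside it, and so on, so that the one at the right end comes to stand in the left-hand end bay. Leave every bottle standing upright on the floor of its bay, and set each one down gently, without dropping it.

Things in the scene. Friction and masses are not known exactly. Their poses are not given: they have to be found in the camera images.
- large: large round bottle, closed, amber glass, paper label, round blue screw cap. Body 50 mm in diameter, overall height 96 mm; cap 34 mm in diameter, the top 20 mm of the height; the neck below it is narrower. About 220 g (varies). Origin: centre of the underside; z up its axis. Loose; at the start it stands upright on the wooden board, in its collar.
- slim: slim round bottle, closed, amber glass, paper label, round blue screw cap. Body 36 mm in diameter, overall height 90 mm; cap 24 mm in diameter, the top 18 mm of the height; the neck below it is narrower. About 120 g (varies). Origin: centre of the underside; z up its axis. Loose; at the start it stands upright on the wooden board, in its collar.
- jar: squat wide-mouth jar with a broad cap, closed, amber glass, paper label, round blue screw cap. Body 52 mm in diameter, overall height 62 mm; cap 46 mm in diameter, the top 18 mm of the height; the neck below it is narrower. About 160 g (varies). Origin: centre of the underside; z up its axis. Loose; at the start it stands upright on the wooden board, in its collar.
- square: square bottle, closed, amber glass, paper label, round blue screw cap. Body 44 x 44 mm in plan, overall height 80 mm; cap 28 mm in diameter, the top 18 mm of the height; the neck below it is narrower. About 180 g (varies). Origin: centre of the underside; z up its axis. Loose; at the start it stands upright on the wooden board, in its collar.
- collar_large: grey plastic collar, a fixed plate 70 x 70 x 12 mm on the wooden board, with a 56 mm round hole through it in which the large round bottle stands at the start (bottom on the board, 3 mm of play all round). It stays behind when the bottle is lifted straight out, and shows where it stood. Origin: centre of its underside, at the top of the board; axes parallel to the board's.
- collar_slim: grey plastic collar, a fixed plate 70 x 70 x 12 mm on the wooden board, with a 42 mm round hole through it in which the slim round bottle stands at the start (bottom on the board, 3 mm of play all round). It stays behind when the bottle is lifted straight out, and shows where it stood. Origin: centre of its underside, at the top of the board; axes parallel to the board's.
- collar_jar: grey plastic collar, a fixed plate 70 x 70 x 12 mm on the wooden board, with a 58 mm round hole through it in which the squat jar stands at the start (bottom on the board, 3 mm of play all round). It stays behind when the bottle is lifted straight out, and shows where it stood. Origin: centre of its underside, at the top of the board; axes parallel to the board's.
- collar_square: grey plastic collar, a fixed plate 70 x 70 x 12 mm on the wooden board, with a 50 x 50 mm square hole through it in which the square bottle stands at the start (bottom on the board, 3 mm of play all round). It stays behind when the bottle is lifted straight out, and shows where it stood. Origin: centre of its underside, at the top of the board; axes parallel to the board's.
- board: fixed wooden board with the row of bottles: 90 mm deep (x), 336 mm long (y), 12 mm thick, end cheeks 30 mm high. Four places on its y axis at y = +114, +38, -38, -114 mm; which bottle (with collar) is in which place varies. Origin: centre of the underside; x away from the robot, y to the robot's left, turned at most 0.15 rad. It may be the nearer or the farther of the two racks.
- tray: fixed white plastic tray, empty at the start: 82 mm deep (x), 310 mm long (y), walls and partitions 30 mm high, 6 mm thick; bay floor 6 mm above the origin. Four bays, each 70 x 70 mm inside, centred on its y axis at y = +114 (left end seen from the robot), +38, -38, -114 mm. Origin: centre of the underside; x away from the robot, y to the robot's left, turned at most 0.15 rad.
Things that resemble listed ones, but are neither listed nor needed, are in the scene too. Leave any green or yellow look-alike of the large alone.

How it is judged (in metres and radians):
At the end, for the whole second after the job is handed in: Each bottle stands in the tray bay mirroring its board place (its collar): +114, +38, -38, -114 mm become -114, -38, +38, +114. Origin within 20 mm of the bay centre in tray x and y, within 5 mm of the bay floor's height; tilt under 0.08 rad; under 0.02 m/s and 0.2 rad/s (((y of collar_large in the frame of board between 0.084 and 0.144 m and y of large in the frame of tray between -0.134 and -0.094 m) or (y of collar_large in the frame of board between 0.008 and 0.068 m and y of large in the frame of tray between -0.058 and -0.018 m) or (y of collar_large in the frame of board between -0.068 and -0.008 m and y of large in the frame of tray between 0.018 and 0.058 m) or (y of collar_large in the frame of board between -0.144 and -0.084 m and y of large in the frame of tray between 0.094 and 0.134 m)) and x of large in the frame of tray between -0.02 and 0.02 m and z of large in the frame of tray between 0.001 and 0.011 m and angle between each of large, slim, jar, square's own z axis and vertical below 0.08 rad and linear speed of each of large, slim, jar, square below 0.02 m/s and angular speed of each of large, slim, jar, square below 0.2 rad/s and ((y of collar_slim in the frame of board between 0.084 and 0.144 m and y of slim in the frame of tray between -0.134 and -0.094 m) or (y of collar_slim in the frame of board between 0.008 and 0.068 m and y of slim in the frame of tray between -0.058 and -0.018 m) or (y of collar_slim in the frame of board between -0.068 and -0.008 m and y of slim in the frame of tray between 0.018 and 0.058 m) or (y of collar_slim in the frame of board between -0.144 and -0.084 m and y of slim in the frame of tray between 0.094 and 0.134 m)) and x of slim in the frame of tray between -0.02 and 0.02 m and z of slim in the frame of tray between 0.001 and 0.011 m and ((y of collar_jar in the frame of board between 0.084 and 0.144 m and y of jar in the frame of tray between -0.134 and -0.094 m) or (y of collar_jar in the frame of board between 0.008 and 0.068 m and y of jar in the frame of tray between -0.058 and -0.018 m) or (y of collar_jar in the frame of board between -0.068 and -0.008 m and y of jar in the frame of tray between 0.018 and 0.058 m) or (y of collar_jar in the frame of board between -0.144 and -0.084 m and y of jar in the frame of tray between 0.094 and 0.134 m)) and x of jar in the frame of tray between -0.02 and 0.02 m and z of jar in the frame of tray between 0.001 and 0.011 m and ((y of collar_square in the frame of board between 0.084 and 0.144 m and y of square in the frame of tray between -0.134 and -0.094 m) or (y of collar_square in the frame of board between 0.008 and 0.068 m and y of square in the frame of tray between -0.058 and -0.018 m) or (y of collar_square in the frame of board between -0.068 and -0.008 m and y of square in the frame of tray between 0.018 and 0.058 m) or (y of collar_square in the frame of board between -0.144 and -0.084 m and y of square in the frame of tray between 0.094 and 0.134 m)) and x of square in the frame of tray between -0.02 and 0.02 m and z of square in the frame of tray between 0.001 and 0.011 m); the robot touches nothing.
It fails at once if the large round bottle is dropped (it moves faster than 0.7 m/s, a fall of about 25 mm, while the fingers are not holding it) (linear speed of large above 0.7 m/s and contact force between the fingers and large below 0.2 N).
It fails at once if the slim bottle is dropped (it moves faster than 0.7 m/s, a fall of about 25 mm, while the fingers are not holding it) (linear speed of slim above 0.7 m/s and contact force between the fingers and slim below 0.2 N).
It fails at once if the squat jar is dropped (it moves faster than 0.7 m/s, a fall of about 25 mm, while the fingers are not holding it) (linear speed of jar above 0.7 m/s and contact force between the fingers and jar below 0.2 N).
It fails at once if the square bottle is dropped (it moves faster than 0.7 m/s, a fall of about 25 mm, while the fingers are not holding it) (linear speed of square above 0.7 m/s and contact force between the fingers and square below 0.2 N).
It also fails if it takes over 112 s, if anything falls off the work surface, if the arm or the gripper's body presses on something with over 40 N, if the wrist force passes 120 N, or if a joint passes its speed limit or range.

## Working session

There is one attempt and no reset: what is moved stays moved. The work goes in short steps, Python scripts to look and compute and a tool call to move; the robot and the scene stay as the last step left them, time stands still between calls to the robot, and variables do not carry over. Pictures are saved under pics/ and viewed, and the job is handed in when it is done.

Besides the shell and the picture viewer there is one more tool, called after "Emit:" by a JSON object that holds its "op" and its "data". move_arm: Moves the arm, as the interface text tells. Its arguments: {"type":"object","properties":{"motion":{"type":"array"},"fingers":{"type":"number"},"force":{"type":"number"}},"required":["motion"]}

```bash
ls; mkdir -p pics; python3 - <<'E'
from station import *
import cv2,numpy as np
s=read_state();print(s,hold_point_z)
for n in("top","scene","wrist"):
    d=get_image(n);cv2.imwrite(f"pics/{n}0.png",d["pixels"][:,:,::-1]);print(n,d["fx"],d["cx"],d["cy"],d["origin"],np.round(d["rotation"],3).tolist())
    np.savez(f"{n}0.npz",**d)
E
```

```text
pics
{'t': 0.0, 'joint_pos': array([6.89274522e+01, 1.38328263e+01, 2.14602412e-01, 7.65014085e+01,
       3.91749470e-04, 9.00003322e+01]), 'qvel': array([-0.05425882, -0.06808006,  0.05104304, -0.03437598,  0.08611682,
        0.02111258]), 'effort': array([ 2.24023082e-03, -3.72316146e+01,  2.52408814e+01,  1.69358833e-02,
        2.06535551e-04,  4.92475223e-06]), 'eef_pos': array([0.17954902, 0.46598257, 0.2304134 ]), 'eef_rot': array([[-7.57112099e-04,  3.59554386e-01,  9.33123824e-01],
       [-1.94588811e-03,  9.33121795e-01, -3.59555183e-01],
       [-9.99997820e-01, -2.08797813e-03, -6.82519772e-06]]), 'force': array([-0.5753399 , -0.16202131, -1.04479119]), 'torque': array([ 0.01581633,  0.03675813, -0.008792  ]), 'width': 0.08506204357105691} 0.0187
top 619.9785022767608 312.55607886729695 240.81507118358 [0.53608716 0.04253756 0.91266975] [[0.007, -0.997, 0.083], [-1.0, -0.005, 0.027], [-0.026, -0.083, -0.996]]
scene 443.650063042644 321.24810760675877 237.68969008718543 [ 0.90172212 -0.31332641  0.51711879] [[0.763, 0.458, -0.456], [0.647, -0.542, 0.537], [-0.001, -0.704, -0.71]]
wrist 348.5859310506163 317.9568344803034 236.13252539820547 [0.11414319 0.49148161 0.37280094] [[0.359, 0.897, 0.256], [0.933, -0.345, -0.1], [-0.001, 0.275, -0.961]]
```

View pics/top0.png

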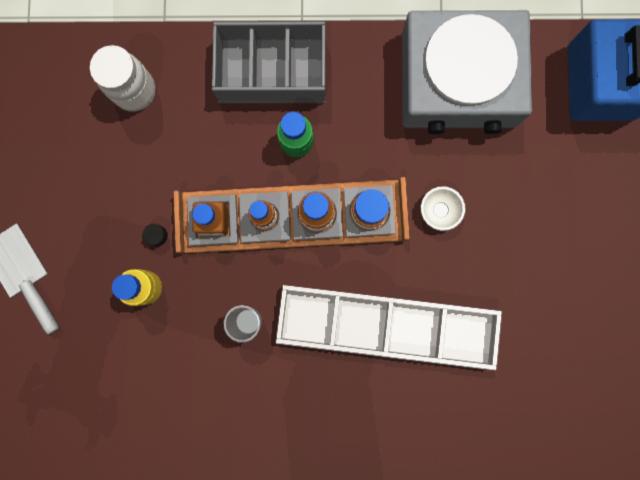

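View pics/scene0.png

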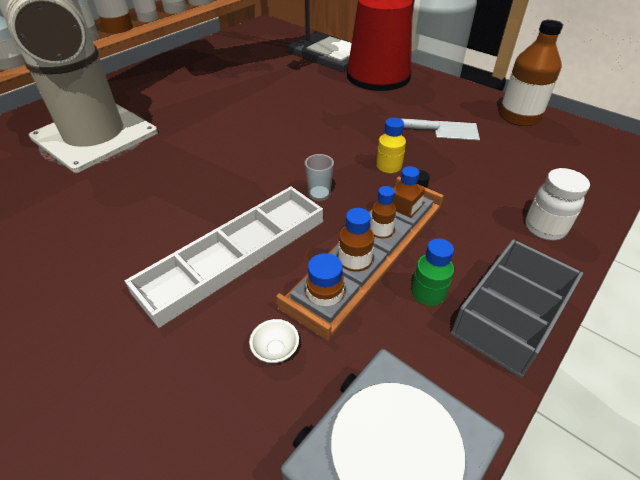

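```bash
cat > h.py <<'E'
import numpy as np,cv2
from station import *
from scipy.spatial.transform import Rotation as R
def pts(d):
    z=d["range_z"];v,u=np.mgrid[:480,:640]
    p=np.stack([(u-d["cx"])/d["fx"]*z,(v-d["cy"])/d["fy"]*z,z],-1)
    w=p@np.asarray(d["rotation"]).T+d["origin"]; w[z==0]=np.nan; return w
def rel(pos,yaw,st=None):
    """tool shift/turn (mm, 10deg) from present pose to TCP pos, jaw axis at yaw deg"""
    s=st or read_state();R0=s["eef_rot"];x=np.array([0,0,-1.]);y=np.array([np.cos(np.radians(yaw)),np.sin(np.radians(yaw)),0]);T=np.stack([x,y,np.cross(x,y)],1)
    return np.round(np.r_[R0.T@(np.array(pos)-s["eef_pos"])*1000,np.degrees(R.from_matrix(R0.T@T).as_rotvec())/10],2)
E
cat > m.py <<'E'
from h import *
d=dict(np.load("top0.npz"));w=pts(d);hsv=cv2.cvtColor(d["pixels"],cv2.COLOR_RGB2HSV)
def blobs(m,a):
    n,l,s,c=cv2.connectedComponentsWithStats(m.astype(np.uint8),connectivity=4)
    return [(l==i) for i in range(1,n) if s[i,4]>a]
blue=(hsv[...,0]>100)&(hsv[...,0]<130)&(hsv[...,1]>150)&(hsv[...,2]>60)
for b in blobs(blue,150):
    p=w[b];zt=np.nanpercentile(p[:,2],90);t=p[np.abs(p[:,2]-zt)<.006]
    c,r=cv2.minEnclosingCircle((t[:,:2]*1000).astype(np.float32));v,u=np.nonzero(b)
    print("cap",u.mean().round(),v.mean().round(),np.round(c,1),"r",round(r,1),"z",round(zt*1000,1))
white=(hsv[...,1]<50)&(hsv[...,2]>90)
v,u=np.mgrid[:480,:640]
m=(np.abs(w[...,2]-.03)<.006)&(u>265)&(u<510)&(v>280)&(v<375)
q=(w[m][:,:2]*1000).astype(np.float32);r=cv2.minAreaRect(q);print("tray",m.sum(),r)
br=(hsv[...,0]<15)&(hsv[...,1]>150)&(hsv[...,2]>110)&(u>165)&(u<420)&(v>170)&(v<260)&(np.abs(w[...,2]-.03)<.006)
q=(w[br][:,:2]*1000).astype(np.float32);print("board cheeks",br.sum(),cv2.minAreaRect(q))
E
python3 m.py
```

```text
cap 608.0 74.0 [ 849.  -344.2] r 65.5 z 92.7
cap 293.0 125.0 [761.7  92. ] r 16.8 z 98.8
cap 371.0 206.0 [653.8 -14.9] r 22.7 z 76.8
cap 315.0 206.0 [649.5  60.6] r 16.5 z 110.6
cap 258.0 210.0 [645.  136.1] r 11.5 z 104.9
cap 203.0 214.0 [639.8 211.7] r 13.6 z 94.5
cap 125.0 287.0 [541.9 313.4] r 17.2 z 98.5
tray 3147 ((488.8302307128906, -41.57524108886719), (311.0441589355469, 82.1684341430664), 83.60630798339844)
board cheeks 404 ((647.0096435546875, 98.8678970336914), (87.52412414550781, 334.7234802246094), 3.4231362342834473)
```

View pics/wrist0.png

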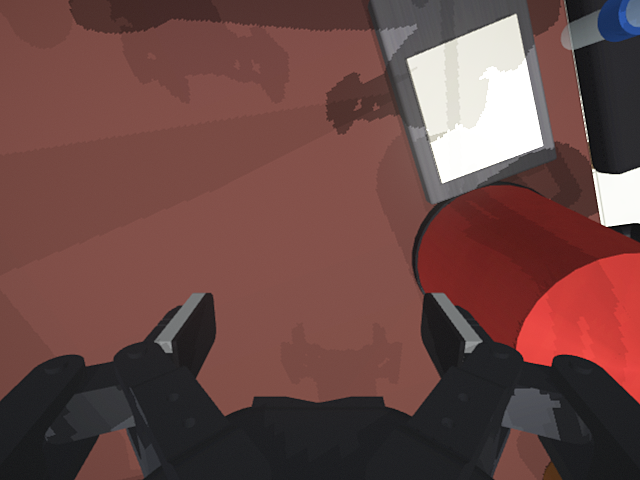

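```bash
python3 - <<'E'
from h import *
print(rel([.6538,-.0149,.18],0))
E
```

```text
[ 5.1080e+01 -2.7825e+02  6.1542e+02  6.8900e+00  1.0000e-02  1.0000e-02]
```

Emit:
{"op": "move_arm", "data": {"motion": [[0, -10, 20, 0.2, 0, 0], [2, -25, 55, 0.6, 0, 0], [5, -45, 100, 1.1, 0, 0], [8, -67, 150, 1.7, 0, 0], [12, -90, 200, 2.2, 0, 0], [16, -113, 250, 2.8, 0, 0], [20, -136, 300, 3.4, 0, 0], [25, -158, 350, 3.9, 0, 0], [29, -181, 400, 4.5, 0, 0], [33, -203, 450, 5.0, 0, 0], [38, -226, 500, 5.6, 0, 0], [43, -249, 550, 6.2, 0, 0], [48, -267, 590, 6.6, 0, 0], [50, -275, 609, 6.8, 0, 0], [51, -278, 615.4, 6.89, 0, 0], [51, -278.2, 615.4, 6.89, 0, 0], [51, -278.2, 615.4, 6.89, 0, 0], [51, -278.2, 615.4, 6.89, 0, 0]], "fingers": -1, "force": 40}}

```text
t: 2.4
eef_pos: [0.6534, -0.0139, 0.1806]
eef_rot: [[-0.0, 1.0, 0.002], [-0.001, 0.002, -1.0], [-1.0, -0.0, 0.001]]
force: [0.3, -0.0, -0.3]
width: 0.0853
```

```bash
python3 - <<'E'
from h import *
print(rel([.6538,-.0149,.09],0))
d=get_image("wrist");cv2.imwrite("pics/w1.png",d["pixels"][:,:,::-1])
w=pts(d);hsv=cv2.cvtColor(d["pixels"],cv2.COLOR_RGB2HSV)
b=(hsv[...,0]>100)&(hsv[...,0]<130)&(hsv[...,1]>150)&(hsv[...,2]>60)
n,l,s,c=cv2.connectedComponentsWithStats(b.astype(np.uint8))
for i in range(1,n):
    if s[i,4]>300:
        p=w[l==i];zt=np.nanpercentile(p[:,2],90);t=p[np.abs(p[:,2]-zt)<.005];print(c[i].round(),cv2.minEnclosingCircle((t[:,:2]*1000).astype(np.float32)),zt)
E
```

```text
[9.064e+01 4.000e-01 8.700e-01 1.000e-02 1.000e-02 0.000e+00]
[303.   6.] ((644.13525390625, 129.36968994140625), 9.27316951751709) 0.10219213128401201
[493.  75.] ((760.2246704101562, 92.20529174804688), 17.30046844482422) 0.09648673568121349
[311. 127.] ((648.9323120117188, 61.09294891357422), 16.488147735595703) 0.10862626169042364
[318. 233.] ((653.061279296875, -14.576041221618652), 22.599117279052734) 0.07452588628248273
[517. 473.] ((878.08642578125, -310.9485778808594), 27.801172256469727) 0.02382343213725263
```

View pics/w1.png

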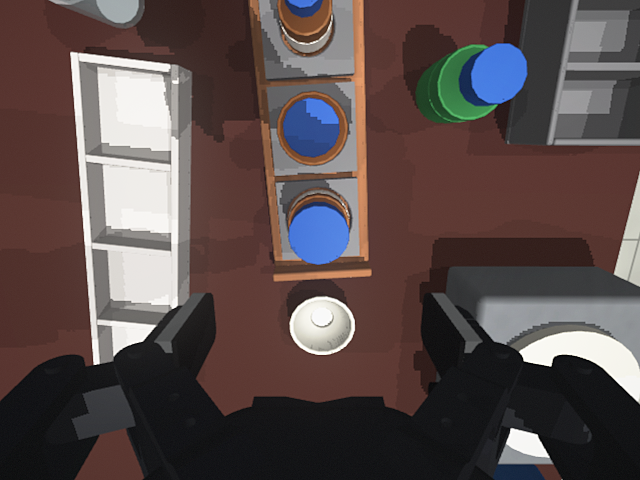

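The wrist view agrees with the top view: the jar cap is at px (318,233), within 1 mm. The large cap is at (311,127) and the tray is at the left. Descending on the jar.

Emit:
{"op": "move_arm", "data": {"motion": [[30, 0, 0.5, 0, 0, 0], [75, 0, 0.8, 0, 0, 0], [105, 0, 0.8, 0, 0, 0], [120, 0, 0.8, 0, 0, 0], [127, 0, 0.8, 0, 0, 0], [127.5, 0, 0.8, 0, 0, 0], [127.5, 0, 0.8, 0, 0, 0]]}}

```text
t: 3.32
eef_pos: [0.6546, -0.015, 0.0546]
eef_rot: [[0.003, 1.0, 0.002], [-0.002, 0.002, -1.0], [-1.0, 0.003, 0.002]]
force: [0.5, 0.5, -0.0]
width: 0.0852
```

Emit:
{"op": "move_arm", "data": {"motion": [[0, 0, 0, 0, 0, 0], [0, 0, 0, 0, 0, 0], [0, 0, 0, 0, 0, 0], [0, 0, 0, 0, 0, 0], [0, 0, 0, 0, 0, 0], [0, 0, 0, 0, 0, 0], [0, 0, 0, 0, 0, 0], [0, 0, 0, 0, 0, 0]], "fingers": 1, "force": 40}}

```text
t: 4.32
eef_pos: [0.655, -0.015, 0.0556]
eef_rot: [[0.004, 1.0, 0.002], [-0.002, 0.002, -1.0], [-1.0, 0.004, 0.002]]
force: [-1.4, -0.3, 5.7]
width: 0.0445
```

```bash
python3 - <<'E'
from h import *
s=read_state();print(s["force"],s["torque"],s["width"],s["eef_pos"])
d=get_image("wrist");cv2.imwrite("pics/w2.png",d["pixels"][:,:,::-1])
E
```

```text
[-1.4035124  -0.32699706  5.65262592] [ 0.03376399  0.2511792  -0.00400162] 0.04454061292953605 [ 0.65496693 -0.01500323  0.05561438]
```

View pics/w2.png

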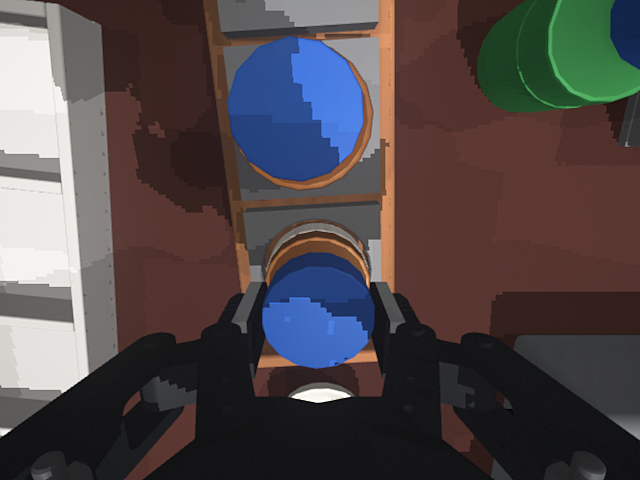

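The jar cap (px 318,310) sits between the pads with a width of 44.5 mm. Lifting.

Emit:
{"op": "move_arm", "data": {"motion": [[-5, 0, 0, 0, 0, 0], [-15, 0, 0, 0, 0, 0], [-35, 0, 0, 0, 0, 0], [-60, 0, 0, 0, 0, 0], [-85, 0, 0, 0, 0, 0], [-100, 0, 0, 0, 0, 0], [-105, 0, 0, 0, 0, 0], [-105, 0, 0, 0, 0, 0]]}}

```text
t: 5.38
eef_pos: [0.6544, -0.0149, 0.1602]
eef_rot: [[0.003, 1.0, 0.002], [-0.002, 0.002, -1.0], [-1.0, 0.003, 0.002]]
force: [0.6, 0.8, -1.8]
width: 0.0448
```

```bash
python3 - <<'E'
from h import *
s=read_state();print(s["force"],s["width"],s["eef_pos"])
d=get_image("scene");cv2.imwrite("pics/s2.png",d["pixels"][:,:,::-1])
print(rel([.5015,.0717,.161],0),rel([.5015,.0717,.051],0))
E
```

```text
[ 0.62672915  0.79458781 -1.75973359] 0.044754839136107255 [ 0.65438194 -0.01485548  0.16020186]
[-1.8500e+00 -1.5239e+02 -8.6810e+01  1.0000e-02  1.0000e-02 -1.0000e-02] [ 1.0815e+02 -1.5264e+02 -8.6980e+01  1.0000e-02  1.0000e-02 -1.0000e-02]
```

View pics/s2.png

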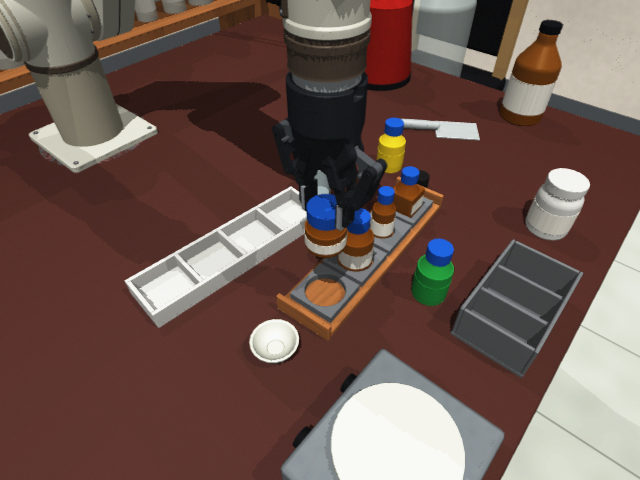

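The jar is held upright (px 326,225), clear of its collar. Moving it to the left-hand bay.

Emit:
{"op": "move_arm", "data": {"motion": [[-1, -8, -4, 0, 0, 0], [-2, -28, -16, 0, 0, 0], [-2, -58, -33, 0, 0, 0], [-2, -90, -51, 0, 0, 0], [-2, -120, -69, 0, 0, 0], [-2, -142, -81, 0, 0, 0], [-2, -150, -86, 0, 0, 0], [-2, -152.5, -87, 0, 0, 0], [5, -152.5, -87, 0, 0, 0], [25, -152.5, -87, 0, 0, 0], [55, -152.5, -87, 0, 0, 0], [80, -152.5, -87, 0, 0, 0], [95, -152.5, -87, 0, 0, 0], [102, -152.5, -87, 0, 0, 0], [103, -152.5, -87, 0, 0, 0], [103, -152.5, -87, 0, 0, 0]]}}

```text
t: 7.42
eef_pos: [0.5024, 0.0718, 0.0569]
eef_rot: [[0.004, 1.0, 0.002], [-0.001, 0.002, -1.0], [-1.0, 0.004, 0.001]]
force: [0.3, -0.1, -1.7]
width: 0.0443
```

```bash
python3 - <<'E'
from h import *
s=read_state();print(s["force"],s["width"],s["eef_pos"])
d=get_image("scene");cv2.imwrite("pics/s3.png",d["pixels"][:,:,::-1])
E
```

```text
[ 0.30557823 -0.13611161 -1.6756922 ] 0.044260093415840744 [0.50240083 0.07182488 0.05685633]
```

View pics/s3.png

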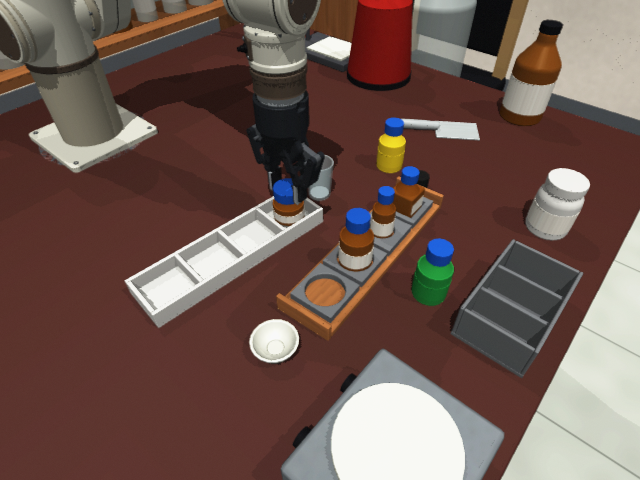

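Emit:
{"op": "move_arm", "data": {"motion": [[2, 0, 0, 0, 0, 0], [4, 0, 0, 0, 0, 0], [5.5, 0, 0, 0, 0, 0], [6.5, 0, 0, 0, 0, 0], [7, 0, 0, 0, 0, 0], [7, 0, 0, 0, 0, 0]]}}

```text
t: 8.22
eef_pos: [0.5024, 0.0718, 0.0499]
eef_rot: [[0.004, 1.0, 0.002], [-0.001, 0.002, -1.0], [-1.0, 0.004, 0.001]]
force: [-0.2, 0.1, -0.7]
width: 0.0447
```

Emit:
{"op": "move_arm", "data": {"motion": [[0.5, 0, 0, 0, 0, 0], [1, 0, 0, 0, 0, 0], [1, 0, 0, 0, 0, 0]]}}

```text
t: 8.6
eef_pos: [0.5025, 0.0719, 0.0495]
eef_rot: [[0.004, 1.0, 0.002], [-0.001, 0.002, -1.0], [-1.0, 0.004, 0.001]]
force: [-2.4, -0.2, 5.7]
width: 0.0445
```

Emit:
{"op": "move_arm", "data": {"motion": [[0, 0, 0, 0, 0, 0], [0, 0, 0, 0, 0, 0], [0, 0, 0, 0, 0, 0], [0, 0, 0, 0, 0, 0], [0, 0, 0, 0, 0, 0], [0, 0, 0, 0, 0, 0]], "fingers": -1}}

```text
t: 9.35
eef_pos: [0.5025, 0.0719, 0.0495]
eef_rot: [[0.004, 1.0, 0.002], [-0.001, 0.002, -1.0], [-1.0, 0.004, 0.001]]
force: [0.1, -0.8, 0.8]
width: 0.0852
```

Emit:
{"op": "move_arm", "data": {"motion": [[-5, 0, 0, 0, 0, 0], [-25, 0, 0, 0, 0, 0], [-60, 0, 0, 0, 0, 0], [-100, 0, 0, 0, 0, 0], [-125, 0, 0, 0, 0, 0], [-130, 0, 0, 0, 0, 0], [-130, 0, 0, 0, 0, 0]]}}

```text
t: 10.22
eef_pos: [0.5017, 0.072, 0.1792]
eef_rot: [[0.004, 1.0, 0.002], [-0.001, 0.002, -1.0], [-1.0, 0.004, 0.001]]
force: [-1.1, -0.8, 0.4]
width: 0.0854
```

```bash
cat > chk.py <<'E'
import sys
from h import *
s=read_state();print(s["t"],s["force"],s["width"],s["eef_pos"])
d=get_image("top");cv2.imwrite(f"pics/{sys.argv[1]}.png",d["pixels"][:,:,::-1])
w=pts(d);hsv=cv2.cvtColor(d["pixels"],cv2.COLOR_RGB2HSV)
b=(hsv[...,0]>100)&(hsv[...,0]<130)&(hsv[...,1]>150)&(hsv[...,2]>60)
n,l,st,c=cv2.connectedComponentsWithStats(b.astype(np.uint8))
a=np.radians(-6.4);T=np.array([[np.cos(a),np.sin(a)],[-np.sin(a),np.cos(a)]])
for i in range(1,n):
    if st[i,4]>150:
        p=w[l==i];zt=np.nanpercentile(p[:,2],90);t=p[np.abs(p[:,2]-zt)<.006]
        q,r=cv2.minEnclosingCircle((t[:,:2]*1000).astype(np.float32));print(c[i].round(),np.round(q,1),round(r,1),"z",round(zt*1000,1),"in tray",np.round(T@(np.array(q)-[488.8,-41.6]),1))
if len(sys.argv)>2: print(rel([float(x) for x in sys.argv[2:5]],0))
E
python3 chk.py t4 .6495 .0606 .185
```

```text
10.225 [-1.11519017 -0.76065497  0.41939604] 0.08538134568931122 [0.50173633 0.07198937 0.1791589 ]
[611.  72.] [ 850.5 -344. ] 64.6 z 92.9 in tray [ 393.1 -260.2]
[293. 125.] [761.8  92.3] 16.8 z 98.7 in tray [256.4 163.5]
[315. 206.] [649.2  60.5] 16.3 z 110.6 in tray [148.  119.4]
[258. 210.] [644.8 136.1] 11.4 z 104.4 in tray [135.2 194. ]
[203. 214.] [639.5 211.8] 13.7 z 94.8 in tray [121.5 268.6]
[125. 287.] [541.8 313.5] 16.8 z 98.4 in tray [ 13.1 358.8]
[-6.1400e+00  1.4826e+02  1.1600e+01  1.0000e-02  1.0000e-02 -1.0000e-02]
```

View pics/t4.png

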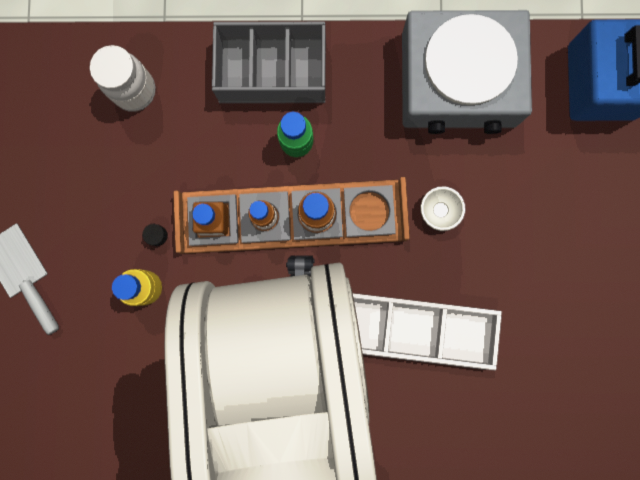

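The arm hides the tray. The board's right collar is empty and the other three bottles haven't moved. Next is the large bottle.

Emit:
{"op": "move_arm", "data": {"motion": [[0, 10, 1, 0, 0, 0], [0, 35, 3, 0, 0, 0], [0, 70, 6, 0, 0, 0], [0, 105, 8, 0, 0, 0], [0, 132, 10, 0, 0, 0], [0, 145, 11, 0, 0, 0], [0, 147.8, 11.6, 0, 0, 0], [10, 147.8, 11.6, 0, 0, 0], [40, 147.8, 11.6, 0, 0, 0], [70, 147.8, 11.6, 0, 0, 0], [88, 147.8, 11.6, 0, 0, 0], [94, 147.8, 11.6, 0, 0, 0], [94.5, 147.8, 11.6, 0, 0, 0], [94.5, 147.8, 11.6, 0, 0, 0]]}}

```text
t: 12.02
eef_pos: [0.6499, 0.0605, 0.0855]
eef_rot: [[0.004, 1.0, 0.002], [-0.001, 0.002, -1.0], [-1.0, 0.004, 0.001]]
force: [1.1, -0.5, 0.1]
width: 0.0853
```

Emit:
{"op": "move_arm", "data": {"motion": [[0, 0, 0, 0, 0, 0], [0, 0, 0, 0, 0, 0], [0, 0, 0, 0, 0, 0], [0, 0, 0, 0, 0, 0], [0, 0, 0, 0, 0, 0], [0, 0, 0, 0, 0, 0], [0, 0, 0, 0, 0, 0], [0, 0, 0, 0, 0, 0]], "fingers": 1, "force": 40}}

```text
t: 13.02
eef_pos: [0.65, 0.0606, 0.086]
eef_rot: [[0.005, 1.0, 0.002], [-0.001, 0.002, -1.0], [-1.0, 0.005, 0.001]]
force: [-1.9, -0.0, 5.7]
width: 0.0328
```

```bash
python3 - <<'E'
from h import *
d=get_image("wrist");cv2.imwrite("pics/w5.png",d["pixels"][:,:,::-1])
E
```

```text
(no output)
```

View pics/w5.png

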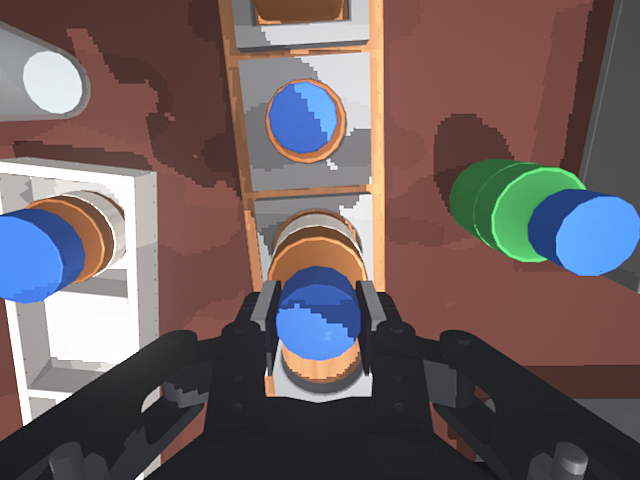

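The large cap (px 318,312) is between the pads; the orange patch below it is the empty jar collar. The jar stands in the left bay (px 60,245). Lifting the large bottle.

Emit:
{"op": "move_arm", "data": {"motion": [[-5, 0, 0, 0, 0, 0], [-15, 0, 0, 0, 0, 0], [-35, 0, 0, 0, 0, 0], [-60, 0, 0, 0, 0, 0], [-85, 0, 0, 0, 0, 0], [-100, 0, 0, 0, 0, 0], [-105, 0, 0, 0, 0, 0], [-105, 0, 0, 0, 0, 0]]}}

```text
t: 14.08
eef_pos: [0.6494, 0.0606, 0.1906]
eef_rot: [[0.004, 1.0, 0.002], [-0.001, 0.002, -1.0], [-1.0, 0.004, 0.001]]
force: [0.2, -0.4, -1.3]
width: 0.0327
```

```bash
python3 - <<'E'
from h import *
d=get_image("scene");cv2.imwrite("pics/s6.png",d["pixels"][:,:,::-1])
s=read_state();print(s["force"],s["torque"],s["width"])
print(rel([.4931,-.0038,.191],0),rel([.4931,-.0038,.086],0))
E
```

```text
[-0.22424906  0.05227199 -2.66582649] [-0.02670982 -0.00027285  0.03489163] 0.03275905822998803
[-1.4500e+00 -1.5605e+02  6.4160e+01  1.0000e-02  1.0000e-02 -2.0000e-02] [ 1.0355e+02 -1.5641e+02  6.4020e+01  1.0000e-02  1.0000e-02 -2.0000e-02]
```

View pics/s6.png

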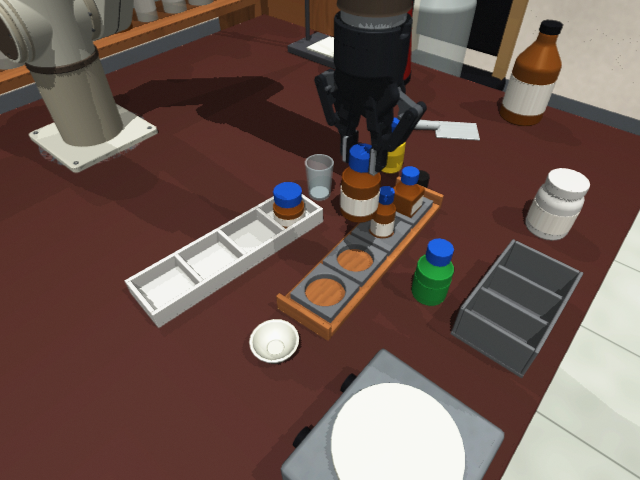

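The large bottle hangs upright at (360,185). Carrying it to the second bay from the left.

Emit:
{"op": "move_arm", "data": {"motion": [[0, -8, 3, 0, 0, 0], [0, -28, 12, 0, 0, 0], [0, -58, 24, 0, 0, 0], [0, -90, 37, 0, 0, 0], [0, -120, 49, 0, 0, 0], [0, -145, 60, 0, 0, 0], [0, -154, 63, 0, 0, 0], [0, -156.3, 64, 0, 0, 0], [5, -156.3, 64, 0, 0, 0], [25, -156.3, 64, 0, 0, 0], [55, -156.3, 64, 0, 0, 0], [80, -156.3, 64, 0, 0, 0], [96, -156.3, 64, 0, 0, 0], [103, -156.3, 64, 0, 0, 0], [105, -156.3, 64, 0, 0, 0], [107, -156.3, 64, 0, 0, 0], [108.5, -156.3, 64, 0, 0, 0], [109.5, -156.3, 64, 0, 0, 0], [109.5, -156.3, 64, 0, 0, 0]]}}

```text
t: 16.5
eef_pos: [0.4933, -0.0038, 0.0802]
eef_rot: [[0.004, 1.0, 0.002], [-0.001, 0.002, -1.0], [-1.0, 0.004, 0.001]]
force: [-0.5, 0.2, -2.1]
width: 0.0326
```

Emit:
{"op": "move_arm", "data": {"motion": [[0.5, 0, 0, 0, 0, 0], [1, 0, 0, 0, 0, 0], [1.5, 0, 0, 0, 0, 0], [1.5, 0, 0, 0, 0, 0]]}}

```text
t: 17.0
eef_pos: [0.4934, -0.0038, 0.08]
eef_rot: [[0.005, 1.0, 0.002], [-0.001, 0.002, -1.0], [-1.0, 0.005, 0.001]]
force: [-3.2, 0.7, 7.6]
width: 0.0327
```

Contact with the floor at +7.6 N. Releasing.

Emit:
{"op": "move_arm", "data": {"motion": [[0, 0, 0, 0, 0, 0], [0, 0, 0, 0, 0, 0], [0, 0, 0, 0, 0, 0], [0, 0, 0, 0, 0, 0], [0, 0, 0, 0, 0, 0], [0, 0, 0, 0, 0, 0]], "fingers": -1}}

```text
t: 17.75
eef_pos: [0.4934, -0.0038, 0.0799]
eef_rot: [[0.005, 1.0, 0.002], [-0.001, 0.002, -1.0], [-1.0, 0.005, 0.001]]
force: [0.5, -1.0, 0.9]
width: 0.0853
```

Emit:
{"op": "move_arm", "data": {"motion": [[-5, 0, 0, 0, 0, 0], [-25, 0, 0, 0, 0, 0], [-60, 0, 0, 0, 0, 0], [-90, 0, 0, 0, 0, 0], [-107, 0, 0, 0, 0, 0], [-110, 0, 0, 0, 0, 0], [-110, 0, 0, 0, 0, 0]]}}

```text
t: 18.62
eef_pos: [0.4927, -0.0037, 0.1896]
eef_rot: [[0.004, 1.0, 0.002], [-0.001, 0.002, -1.0], [-1.0, 0.004, 0.001]]
force: [1.0, 0.0, 0.3]
width: 0.0852
```

```bash
python3 - <<'E'
from h import *
d=get_image("scene");cv2.imwrite("pics/s7.png",d["pixels"][:,:,::-1])
print(rel([.645,.1361,.19],0),rel([.645,.1361,.0825],0))
E
```

```text
[-5.9000e-01  1.5289e+02 -1.3951e+02  1.0000e-02  1.0000e-02 -2.0000e-02] [ 1.0691e+02  1.5256e+02 -1.3966e+02  1.0000e-02  1.0000e-02 -2.0000e-02]
```

View pics/s7.png

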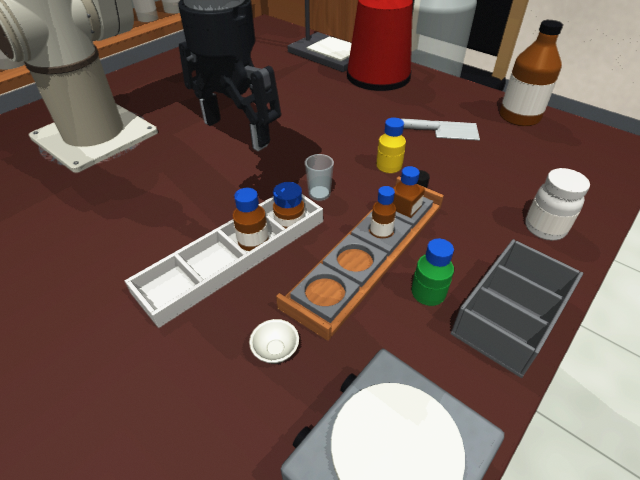

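The large bottle (250,220) and the jar (288,205) stand upright in their bays. Next is the slim bottle.

Emit:
{"op": "move_arm", "data": {"motion": [[0, 10, -9, 0, 0, 0], [0, 30, -27, 0, 0, 0], [0, 60, -55, 0, 0, 0], [0, 90, -82, 0, 0, 0], [0, 120, -110, 0, 0, 0], [0, 142, -130, 0, 0, 0], [0, 150, -138, 0, 0, 0], [0, 152.6, -139.6, 0, 0, 0], [10, 152.6, -139.6, 0, 0, 0], [40, 152.6, -139.6, 0, 0, 0], [75, 152.6, -139.6, 0, 0, 0], [98, 152.6, -139.6, 0, 0, 0], [106, 152.6, -139.6, 0, 0, 0], [107.5, 152.6, -139.6, 0, 0, 0], [107.5, 152.6, -139.6, 0, 0, 0]]}}

```text
t: 20.55
eef_pos: [0.6457, 0.136, 0.0832]
eef_rot: [[0.005, 1.0, 0.001], [-0.001, 0.001, -1.0], [-1.0, 0.005, 0.001]]
force: [0.8, -0.1, -0.6]
width: 0.0851
```

Emit:
{"op": "move_arm", "data": {"motion": [[0, 0, 0, 0, 0, 0], [0, 0, 0, 0, 0, 0], [0, 0, 0, 0, 0, 0], [0, 0, 0, 0, 0, 0], [0, 0, 0, 0, 0, 0], [0, 0, 0, 0, 0, 0], [0, 0, 0, 0, 0, 0], [0, 0, 0, 0, 0, 0]], "fingers": 1, "force": 40}}

```text
t: 21.55
eef_pos: [0.6457, 0.136, 0.0835]
eef_rot: [[0.005, 1.0, 0.001], [-0.001, 0.002, -1.0], [-1.0, 0.005, 0.001]]
force: [-2.3, 0.2, 3.4]
width: 0.0225
```

Emit:
{"op": "move_arm", "data": {"motion": [[-5, 0, 0, 0, 0, 0], [-15, 0, 0, 0, 0, 0], [-35, 0, 0, 0, 0, 0], [-60, 0, 0, 0, 0, 0], [-85, 0, 0, 0, 0, 0], [-100, 0, 0, 0, 0, 0], [-105, 0, 0, 0, 0, 0], [-105, 0, 0, 0, 0, 0]]}}

```text
t: 22.55
eef_pos: [0.6451, 0.1361, 0.1881]
eef_rot: [[0.005, 1.0, 0.002], [-0.001, 0.002, -1.0], [-1.0, 0.005, 0.001]]
force: [0.2, -0.2, -0.9]
width: 0.0221
```

```bash
python3 - <<'E'
from h import *
d=get_image("scene");cv2.imwrite("pics/s8.png",d["pixels"][:,:,::-1])
s=read_state();print(s["force"],s["torque"],s["width"])
print(rel([.4846,-.0794,.188],0),rel([.4846,-.0794,.083],0))
E
```

```text
[ 0.16109901  0.06068358 -0.66009711] [-0.00892175 -0.00449251 -0.01643887] 0.022158805083060014
[-8.3000e-01 -1.6047e+02  2.1518e+02  1.0000e-02  1.0000e-02 -2.0000e-02] [ 1.0417e+02 -1.6087e+02  2.1506e+02  1.0000e-02  1.0000e-02 -2.0000e-02]
```

View pics/s8.png

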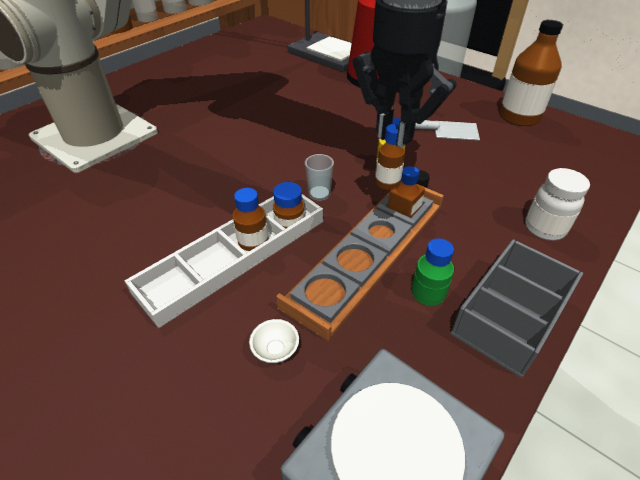

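The slim bottle is held upright (390,160). Carrying it to the third bay from the left.

Emit:
{"op": "move_arm", "data": {"motion": [[0, -8, 10, 0, 0, 0], [0, -25, 33, 0, 0, 0], [0, -50, 67, 0, 0, 0], [0, -80, 107, 0, 0, 0], [0, -108, 145, 0, 0, 0], [0, -135, 181, 0, 0, 0], [0, -153, 205, 0, 0, 0], [0, -160, 214, 0, 0, 0], [0, -160.7, 215, 0, 0, 0], [5, -160.7, 215, 0, 0, 0], [25, -160.7, 215, 0, 0, 0], [55, -160.7, 215, 0, 0, 0], [80, -160.7, 215, 0, 0, 0], [96, -160.7, 215, 0, 0, 0], [103, -160.7, 215, 0, 0, 0], [106, -160.7, 215, 0, 0, 0], [108.5, -160.7, 215, 0, 0, 0], [109.5, -160.7, 215, 0, 0, 0], [109.5, -160.7, 215, 0, 0, 0]]}}

```text
t: 24.98
eef_pos: [0.485, -0.0794, 0.078]
eef_rot: [[0.005, 1.0, 0.001], [-0.001, 0.001, -1.0], [-1.0, 0.005, 0.001]]
force: [-0.6, -0.1, -1.2]
width: 0.0223
```

Emit:
{"op": "move_arm", "data": {"motion": [[0.5, 0, 0, 0, 0, 0], [1, 0, 0, 0, 0, 0], [1.5, 0, 0, 0, 0, 0], [1.5, 0, 0, 0, 0, 0]]}}

```text
t: 25.48
eef_pos: [0.4853, -0.0795, 0.0775]
eef_rot: [[0.006, 1.0, 0.001], [-0.002, 0.001, -1.0], [-1.0, 0.006, 0.002]]
force: [-1.4, 0.1, 4.9]
width: 0.0225
```

Emit:
{"op": "move_arm", "data": {"motion": [[0, 0, 0, 0, 0, 0], [0, 0, 0, 0, 0, 0], [0, 0, 0, 0, 0, 0], [0, 0, 0, 0, 0, 0], [0, 0, 0, 0, 0, 0], [0, 0, 0, 0, 0, 0]], "fingers": -1}}

```text
t: 26.22
eef_pos: [0.4853, -0.0795, 0.0774]
eef_rot: [[0.005, 1.0, 0.001], [-0.002, 0.001, -1.0], [-1.0, 0.005, 0.002]]
force: [0.5, -1.7, 0.3]
width: 0.0854
```

Emit:
{"op": "move_arm", "data": {"motion": [[-5, 0, 0, 0, 0, 0], [-25, 0, 0, 0, 0, 0], [-60, 0, 0, 0, 0, 0], [-90, 0, 0, 0, 0, 0], [-107, 0, 0, 0, 0, 0], [-110, 0, 0, 0, 0, 0], [-110, 0, 0, 0, 0, 0]]}}

```text
t: 27.1
eef_pos: [0.4845, -0.0794, 0.1871]
eef_rot: [[0.005, 1.0, 0.001], [-0.002, 0.001, -1.0], [-1.0, 0.005, 0.002]]
force: [0.4, -1.0, -0.4]
width: 0.0854
```

```bash
python3 - <<'E'
from h import *
d=get_image("scene");cv2.imwrite("pics/s9.png",d["pixels"][:,:,::-1])
print(rel([.6397,.2117,.1875],0),rel([.6397,.2117,.0725],0))
E
```

```text
[-6.2000e-01  1.5593e+02 -2.9082e+02  1.0000e-02  1.0000e-02 -2.0000e-02] [ 1.1438e+02  1.5545e+02 -2.9097e+02  1.0000e-02  1.0000e-02 -2.0000e-02]
```

View pics/s9.png

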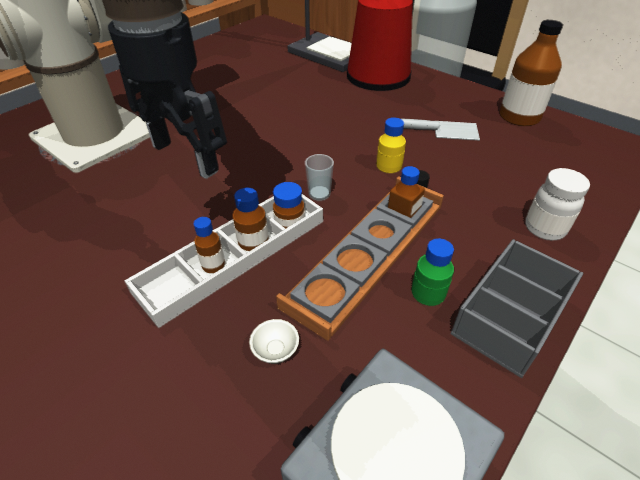

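The slim bottle stands upright in its bay (208,247). Next is the square one.

Emit:
{"op": "move_arm", "data": {"motion": [[0, 6, -11, 0, 0, 0], [0, 20, -37, 0, 0, 0], [0, 42, -78, 0, 0, 0], [0, 66, -123, 0, 0, 0], [0, 90, -168, 0, 0, 0], [0, 114, -213, 0, 0, 0], [0, 136, -254, 0, 0, 0], [0, 150, -280, 0, 0, 0], [0, 155, -290, 0, 0, 0], [0, 155.6, -291, 0, 0, 0], [10, 155.6, -291, 0, 0, 0], [40, 155.6, -291, 0, 0, 0], [80, 155.6, -291, 0, 0, 0], [104, 155.6, -291, 0, 0, 0], [113, 155.6, -291, 0, 0, 0], [115, 155.6, -291, 0, 0, 0], [115, 155.6, -291, 0, 0, 0]]}}

```text
t: 29.28
eef_pos: [0.6406, 0.2117, 0.0733]
eef_rot: [[0.006, 1.0, 0.001], [-0.001, 0.001, -1.0], [-1.0, 0.006, 0.001]]
force: [0.8, -0.3, -0.2]
width: 0.0851
```

Emit:
{"op": "move_arm", "data": {"motion": [[0, 0, 0, 0, 0, 0], [0, 0, 0, 0, 0, 0], [0, 0, 0, 0, 0, 0], [0, 0, 0, 0, 0, 0], [0, 0, 0, 0, 0, 0], [0, 0, 0, 0, 0, 0], [0, 0, 0, 0, 0, 0], [0, 0, 0, 0, 0, 0]], "fingers": 1, "force": 40}}

```text
t: 30.28
eef_pos: [0.6407, 0.2118, 0.0737]
eef_rot: [[0.007, 1.0, 0.001], [-0.0, 0.001, -1.0], [-1.0, 0.007, 0.0]]
force: [-1.7, 0.6, 5.2]
width: 0.0263
```

Emit:
{"op": "move_arm", "data": {"motion": [[-5, 0, 0, 0, 0, 0], [-15, 0, 0, 0, 0, 0], [-35, 0, 0, 0, 0, 0], [-60, 0, 0, 0, 0, 0], [-85, 0, 0, 0, 0, 0], [-100, 0, 0, 0, 0, 0], [-105, 0, 0, 0, 0, 0], [-105, 0, 0, 0, 0, 0]]}}

```text
t: 31.28
eef_pos: [0.6399, 0.2118, 0.1783]
eef_rot: [[0.006, 1.0, 0.001], [-0.001, 0.001, -1.0], [-1.0, 0.006, 0.001]]
force: [-0.1, 0.2, -1.8]
width: 0.0265
```

```bash
python3 - <<'E'
from h import *
d=get_image("scene");cv2.imwrite("pics/s10.png",d["pixels"][:,:,::-1])
s=read_state();print(s["force"],s["torque"],s["width"])
print(rel([.4761,-.1549,.178],-10),rel([.4761,-.1549,.073],-10))
E
```

```text
[ 0.07414378 -0.05196786 -1.90395123] [-0.02721691  0.02426946 -0.04300787] 0.026209328058312976
[-8.3000e-01 -1.6378e+02  3.6643e+02  1.0100e+00  0.0000e+00 -3.0000e-02] [ 1.0417e+02 -1.6430e+02  3.6633e+02  1.0100e+00  0.0000e+00 -3.0000e-02]
```

View pics/s10.png

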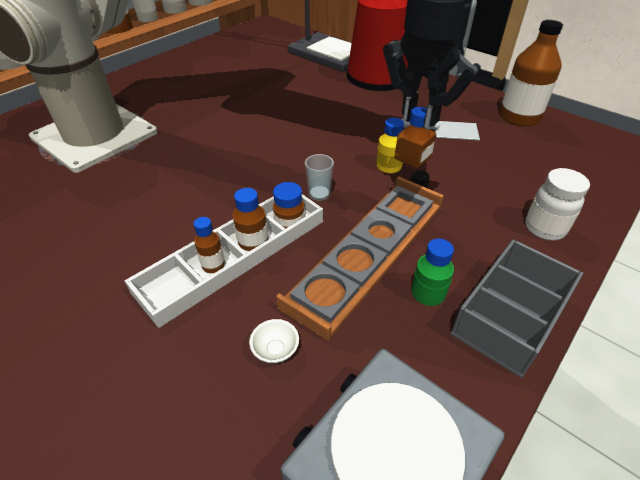

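The square bottle is held upright (417,140). Carrying it to the right-hand end bay, with about 10° of yaw so it lines up with the tray.

Emit:
{"op": "move_arm", "data": {"motion": [[-5, -5, 11, 0, 0, 0], [-12, -18, 40, 0.1, 0, 0], [-15, -38, 85, 0.2, 0, 0], [-15, -60, 135, 0.4, 0, 0], [-15, -83, 185, 0.6, 0, 0], [-15, -105, 235, 0.7, 0, 0], [-15, -128, 285, 0.8, 0, 0], [-15, -148, 330, 0.9, 0, 0], [-15, -160, 358, 1.0, 0, 0], [-10, -164, 366, 1.0, 0, 0], [5, -164, 366.3, 1.0, 0, 0], [30, -164.2, 366.3, 1.0, 0, 0], [60, -164.2, 366.3, 1.0, 0, 0], [84, -164.2, 366.3, 1.0, 0, 0], [98, -164.2, 366.3, 1.0, 0, 0], [104, -164.2, 366.3, 1.0, 0, 0], [107, -164.2, 366.3, 1.0, 0, 0], [109, -164.2, 366.3, 1.0, 0, 0], [109.5, -164.2, 366.3, 1.0, 0, 0], [109.5, -164.2, 366.3, 1.0, 0, 0]]}}

```text
t: 33.83
eef_pos: [0.4765, -0.155, 0.0681]
eef_rot: [[0.006, 0.985, -0.173], [-0.001, -0.173, -0.985], [-1.0, 0.006, 0.0]]
force: [-0.3, -0.1, -0.3]
width: 0.0263
```

Emit:
{"op": "move_arm", "data": {"motion": [[0.5, 0, 0, 0, 0, 0], [1, 0, 0, 0, 0, 0], [1.5, 0, 0, 0, 0, 0], [1.5, 0, 0, 0, 0, 0]]}}

```text
t: 34.33
eef_pos: [0.4768, -0.1552, 0.0677]
eef_rot: [[0.007, 0.985, -0.173], [-0.002, -0.173, -0.985], [-1.0, 0.007, 0.0]]
force: [-3.0, -0.4, 5.9]
width: 0.0265
```

Emit:
{"op": "move_arm", "data": {"motion": [[0, 0, 0, 0, 0, 0], [0, 0, 0, 0, 0, 0], [0, 0, 0, 0, 0, 0], [0, 0, 0, 0, 0, 0], [0, 0, 0, 0, 0, 0], [0, 0, 0, 0, 0, 0]], "fingers": -1}}

```text
t: 35.08
eef_pos: [0.4768, -0.1552, 0.0676]
eef_rot: [[0.007, 0.985, -0.173], [-0.002, -0.173, -0.985], [-1.0, 0.007, 0.0]]
force: [-0.8, -0.6, -0.3]
width: 0.0853
```

Emit:
{"op": "move_arm", "data": {"motion": [[-5, 0, 0, 0, 0, 0], [-25, 0, 0, 0, 0, 0], [-60, 0, 0, 0, 0, 0], [-95, 0, 0, 0, 0, 0], [-115, 0, 0, 0, 0, 0], [-120, 0, 0, 0, 0, 0], [-120, -10, 15, 0, 0, 0], [-120, -30, 45, 0, 0, 0], [-120, -55, 85, 0, 0, 0], [-120, -80, 125, 0, 0, 0], [-120, -105, 165, 0, 0, 0], [-120, -130, 205, 0, 0, 0], [-120, -150, 235, 0, 0, 0], [-120, -158, 248, 0, 0, 0], [-120, -160, 250, 0, 0, 0], [-120, -160, 250, 0, 0, 0]]}}

```text
t: 37.08
eef_pos: [0.2752, -0.3729, 0.1862]
eef_rot: [[0.006, 0.985, -0.172], [-0.0, -0.172, -0.985], [-1.0, 0.006, -0.001]]
force: [0.6, 0.4, -0.3]
width: 0.0854
```

```bash
python3 chk.py t11; python3 - <<'E'
from h import *
d=get_image("scene");cv2.imwrite("pics/s11.png",d["pixels"][:,:,::-1])
E
```

```text
37.075 [ 0.57109312  0.35255726 -0.31509836] 0.08537976840944743 [ 0.27520479 -0.37285907  0.18616945]
[603.  73.] [ 849.5 -344.1] 64.9 z 92.5 in tray [ 392.1 -260.4]
[293. 125.] [761.6  92.3] 16.6 z 98.8 in tray [256.1 163.4]
[125. 287.] [542.  313.3] 17.2 z 98.4 in tray [ 13.3 358.6]
[307. 317.] [503.   71.5] 22.4 z 70.8 in tray [  1.5 114. ]
[364. 326.] [493.2  -3.4] 16.5 z 104.7 in tray [ 0.1 38.4]
[421. 332.] [485.3 -78.5] 11.5 z 98.7 in tray [  0.6 -37.1]
[478. 339.] [ 477.3 -154.2] 13.9 z 88.8 in tray [   1.1 -113.2]
```

View pics/t11.png

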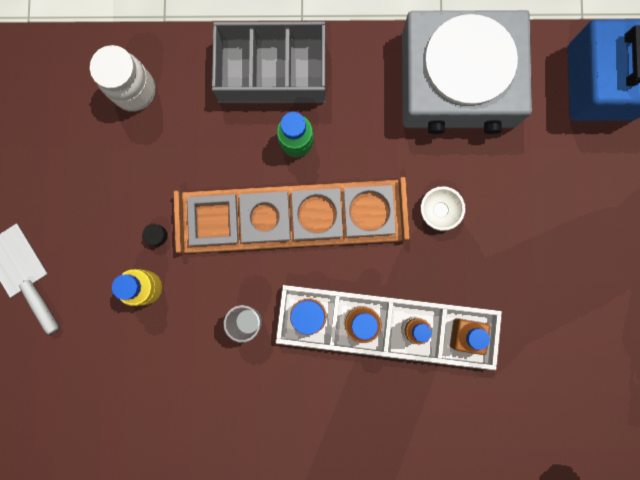

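View pics/s11.png

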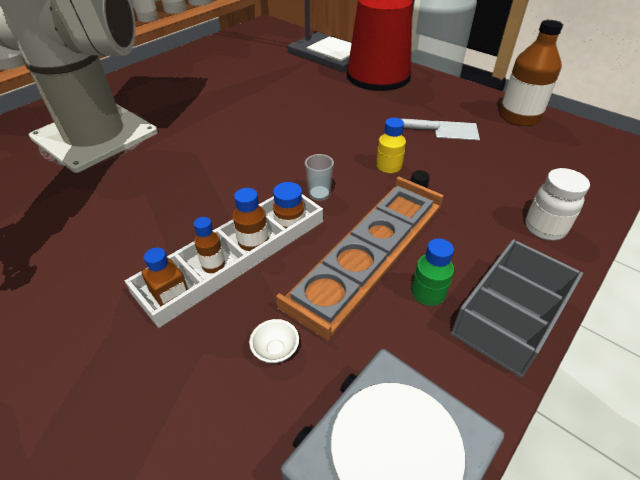

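All four caps are within 2 mm of their bay centres. Each has dropped about 6 mm from its height on the board, as it should. All four stand upright at (307,317), (364,326), (421,332) and (478,339), and the arm is clear.

```bash
python3 -c "from station import *;print(job_done())"
```

```text
the job is handed in; nothing more can be done
None
```

I moved all four bottles from the board into the tray with the row reversed, and handed the job in at about 37 s of the 112 s allowed. From left to right as seen from the robot, the tray now holds the jar, the large bottle, the slim bottle and the square bottle. I lifted each by its cap, lowered it until the wrist force showed floor contact (about 5–8 N), then released it.

- **Position:** in the last top view every cap was within 2 mm of its bay centre in tray x and y. Cap heights were about 6 mm lower than on the board, which fits bottles standing on the bay floor.
- **Uprightness:** in the last top and scene views all four stand upright. I judged this by eye and from the cap positions, and did not measure tilt as an angle.
- **Surroundings:** the arm was well clear and touching nothing, and the green and yellow look-alikes had not moved.
- **Disagreement:** the top camera's depth read about 2.5–3 mm too high throughout. I set the heights from the given bottle dimensions and force contact instead. No check failed.

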